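# Refit the bottle rack of the steriliser and slide its tray home

### The job

The blue bottle rack has been dropped loosely into the steriliser's pulled-out tray, its front edge still riding up on the tray's front wall. Push its back edge in under the black lip at the back of the tray and press its front edge down past the orange clip until the rack lies flat on the tray's ledges; then slide the tray gently all the way into the steriliser. Leave the other things on the counter standing where they are.

Things in the scene. Friction and masses are not known exactly. Their poses are not given: they have to be found in the camera images.
- steriliser: white bottle steriliser: open-fronted cabinet 300 wide, 290 deep, 250 mm high, fixed, its clear door flipped back on the roof. Origin: centre of its underside, on the counter; +x from its open front to its back (the way the tray goes in), +z up. Front face at x = -145 mm; opening 244 mm wide, from 14 to 154 mm above the counter
- tray (a joint): how far the tray is pushed into the steriliser, in m: 0 fully pulled out, 0.205 fully home at its end stop. It slides on runners with about 5 N of friction and stays where it is left
- tray_mid (a point): centre of the underside of the steel pull-out tray, 18 mm above the counter; +x towards the steriliser's back, +z up. Tray outside 210 deep (x), 218 wide (y), 44 mm high, walls 5 mm thick; inside 200 x 208 mm. Inside, along both sides, run ledges 16 mm wide with tops at z 16 mm, on which the rack lies
- tray_rim (a point): middle of the inner top edge of the tray's front wall: tray_mid x -100, z 44 mm (62 mm above the counter); axes as tray_mid. The wall is 5 mm thick and lies on the -x side of this point; in its middle 50 mm stands the orange clip instead
- lip_edge (a point): middle of the lower front edge of the black lip that overhangs the back of the tray across its whole width: tray_mid x 84, z 32 mm; axes as tray_mid. The lip is 5 mm thick; under it the tray's back wall stands 16 mm farther on, at x 100 mm
- tray_pull (a point): middle of the front face of the tray's pull: a flat tongue 52 mm long that ends in an upright black flange 100 mm wide (y), 6 mm thick, from z 2 to 28 mm of the tray. This point: tray_mid x -159, z 18 mm (36 mm above the counter); axes as tray_mid. Pushed towards +x it slides the tray in
- clip (a joint): travel in m of the orange sprung clip, 40 mm wide, in the middle of the tray's front wall. 0: sprung in, its nose 7 mm inside the wall's inner face, sloping from z 42 down to 30 mm of the tray. The rack's front edge pressed down on the slope (about 5 to 20 N) drives it outwards, at most 0.009; it springs back over the rack once that is down
- rack: loose blue plastic rack, 196 deep (x), 200 wide (y), 12 mm thick, about 0.45 kg. Origin: centre of its underside; +x to its back edge (as the tray's), +z up. Nine white prongs 10 mm thick stand 60 mm above its top at x -40, 10, 60 and y -60, 0, 60 mm; the front 24 mm is a solid bar. It is 12 mm too long to drop in flat without going under the lip
- rack_front (a point): middle of the rack's lower front edge (rack x -98, z 0 mm). At first it is raised and sticks out over the tray's front wall, on whose inner top edge the rack leans. With the rack pushed fully back it clears that wall by about 4 mm and comes down on the clip
- rack_back (a point): middle of the rack's lower back edge (rack x +98, z 0 mm). At first it lies down on the tray's ledges, 10 to 50 mm short of the lip
- bottle_a: feeding bottle with blue cap, 62 mm across, 130 mm tall, standing beside the pulled-out tray; origin at the centre of its underside
- bottle_b: second feeding bottle like it, standing farther off on the counter; origin at the centre of its underside
- tin: round tin of milk powder, 100 mm across, 130 mm tall; origin at the centre of its underside
- pan_lid: flat white round lid, 180 mm across, with a black knob 34 mm high; origin at the centre of its underside
- cup: white cup, 68 mm across, 70 mm tall; origin at the centre of its underside
- brush: bottle brush, 240 mm long, lying on the counter: white handle to its -x, round green head 44 mm across to its +x; origin under its middle

How it is judged:
By the outcome, as a careful person would: the job done as asked, in the order asked, and still so for the second after the job is handed in, with the robot touching nothing.
It also fails if it takes over 58 s, if anything falls off the work surface, if the arm or the gripper's body presses on something with over 40 N, if the wrist force passes 120 N, or if a joint passes its speed limit or range.

### The arm

A 7-joint arm with a two-finger parallel gripper is mounted at the origin on the work surface. World frame = base frame: x ahead of the robot, y to its left, z up, the work surface at z = 0. Lengths are in m, angles in rad, forces in N, time in s.
With the tool pointing down it reaches from about 0.425 to 0.875 m from the base axis. Payload 9.9 kg.
Tool frame: the origin (TCP) lies at the very end of the fingers, on their centre line; the grasp point (between the pads) lies 19 mm behind it; y points along the fingers, x is the direction in which the jaws open and shut, and the axes are right-handed (so a half turn about y gives the same grasp; the last joint's range is limited). The gripper opens to 85 mm and grips with 20 to 120 N. Pads are 22 mm wide; open, the fingers measure 114 mm over their backs; the gripper's body (76 mm by 85 mm) begins 54 mm behind the grasp point. The pads swing forward as they close: fully open they stand 13 mm farther back than shut.
Start: joints at [-1.29, 0.576, 0.025, 1.437, -0.015, 1.129, -0.057], TCP at [0.241, 0.631, 0.231] pointing down, gripper open.
Joint ranges: [-2.76, 2.76], [-0.34, 2.15], [-1.52, 1.57], [0.19, 2.46], [-1.09, 4.23], [0.17, 1.99], [-2.82, 2.82]. Speed limits (rad/s): [2.22, 2.22, 3.01, 3.01, 3.14, 3.14, 3.14].

### API

Orientations are given as a unit quaternion [w, x, y, z].
In Python, from bench import env gives the robot as it stands. The module is installed in compiled form; this text tells all that it offers.
- The arm moves only by the tool arm_command, never from a script. Its argument "targets" is a list of rows, each an object with "jaw": the finger opening in m, from 0 to 0.0854; "travel": the shift along the tool's x, y, z in m, a list of three; "turn": the turn, a rotation vector about the tool's x, y, z in rad, a list of three. A call has 1 to 8 rows; each row is the pose to reach, as a shift and turn from the pose measured when the call began, along the tool's axes at that moment; what a row does not reach only later rows make up. A row lasts 1/12 s, in which the tool goes at most 41.7 mm and 7.16 degrees, less where a joint would pass 70% of its speed; a pose out of reach is approached as far as the arm can. A call with a gripper value outside its range is refused whole. The fingers move at their own pace and stop on an object; "newtons" is the grip in N (left out, the last holds). Time passes only in rows, so rows that repeat a pose let the fingers close. It gives the time, the measured TCP pose, the force and the opening at its end, in the units of the state.
- env.state(): the state, without advancing time (a new reading comes with each control period).
- env.read_camera(name): name is "side" or "top" or "wrist"; returns a dict with "pixels" (384x512x3 uint8, red, green, blue), "intrinsics" (3x3 intrinsics, pixels), "T" (4x4, takes a point from camera to world coordinates); the wrist camera has in their place "mount" (4x4, takes a point from camera to tool coordinates, whose origin is the TCP and whose axes are the tool frame's). Camera axes: x right, y down, z forward; pixel columns grow to the right and rows downward; lengths in m; the calibration is good to about 2 mm. A picture is of the moment at which its call begins: read the wrist's pose just before it. There is no depth.
- env.job_done(): hands the job in, once; it reports no verdict.
The state is a dict: "time": time; "qpos": joint angles; "joint_vel": joint speeds; "joint_torque": joint torques, N m; "position": TCP position; "eef_rot": TCP orientation; "ft_force": force on the tool from outside, world axes, zero at the start; "torque": the same for the moment, N m; "finger_gap": finger opening in m.
Only numpy, scipy, OpenCV 4.12 (cv2) and the standard library are available. Lean on these libraries where they do the work, as an engineer would, in place of code of your own. Each camera call takes 0.05 s, during which the arm holds its last target. There are 200 camera calls.

## Working session

There is one attempt and no reset: what is moved stays moved. The work goes in short steps, Python scripts to look and compute and a tool call to move; the robot and the scene stay as the last step left them, time stands still between calls to the robot, and variables do not carry over. Pictures are saved under pics/ and viewed, about 8 in all and at most 12, crops included, and the job is handed in when it is done.

Besides the shell and the picture viewer there is one more tool, called after "Emit:" by a JSON object that holds its "fn" and its "kwargs", one argument or row to a line. arm_command: Moves the arm, as the interface text tells. Its arguments: {"type":"object","properties":{"targets":{"type":"array","items":{"type":"object","properties":{"jaw":{"type":"number"},"travel":{"type":"array","items":{"type":"number"}},"turn":{"type":"array","items":{"type":"number"}}}}},"newtons":{"type":"number"}},"required":["targets"]}

```bash
mkdir -p pics; cat > h.py <<'E'
import numpy as np, cv2
from bench import env
from scipy.spatial.transform import Rotation as R
def rot(q): return R.from_quat([q[1],q[2],q[3],q[0]])
def cam(n):
    s=env.state(); c=env.read_camera(n)
    if 'mount' in c:
        T=np.eye(4);T[:3,:3]=rot(s['eef_rot']).as_matrix();T[:3,3]=s['position'];c['T']=T@np.array(c['mount'])
    return c
def save(c,f): cv2.imwrite(f,cv2.cvtColor(c['pixels'],cv2.COLOR_RGB2BGR))
def ray(c,uv):
    K=np.array(c['intrinsics']);T=np.array(c['T'])
    d=T[:3,:3]@np.linalg.inv(K)@[uv[0],uv[1],1];return T[:3,3],d
def onz(c,uv,z):
    o,d=ray(c,uv);return o+d*(z-o[2])/d[2]
def proj(c,p):
    K=np.array(c['intrinsics']);T=np.linalg.inv(np.array(c['T']))
    q=K@(T[:3,:3]@np.asarray(p)+T[:3,3]);return q[:2]/q[2]
def tri(c1,u1,c2,u2):
    A=[];b=[]
    M=np.zeros((3,3));v=np.zeros(3)
    for c,u in((c1,u1),(c2,u2)):
        o,d=ray(c,u);d/=np.linalg.norm(d);P=np.eye(3)-np.outer(d,d);M+=P;v+=P@o
    return np.linalg.solve(M,v)
E
python3 - <<'E'
from h import *
import pickle
print(env.state())
cs={n:cam(n) for n in('side','top')}
pickle.dump(cs,open('c0.pkl','wb'))
for n in cs: save(cs[n],f'pics/{n}0.png');print(n,np.round(cs[n]['T'],3).tolist())
E
```

```text
{'time': 0.0, 'qpos': array([-1.28980323,  0.57651962,  0.02480092,  1.43790949, -0.01501188,
        1.12898401, -0.05649301]), 'joint_vel': array([ 4.35542599e-06,  6.54042435e-04, -1.96577133e-03,  1.48365281e-03,
       -1.97017942e-03,  9.63346621e-04,  9.41599295e-04]), 'joint_torque': array([ 7.11791545e-04, -7.65770245e+01,  2.25111857e+00, -2.85959440e+01,
        1.54392526e-02,  1.28483793e-02,  4.35658080e-05]), 'position': array([0.24061738, 0.63017633, 0.23044954]), 'eef_rot': array([-0.58204176,  0.5827276 ,  0.4005671 , -0.4014996 ]), 'ft_force': array([-0.49668357, -0.40003346, -0.17277007]), 'torque': array([ 0.02777759, -0.0239119 , -0.06423681]), 'finger_gap': 0.08544011670645313}
side [[0.88, -0.291, 0.376, 0.099], [-0.475, -0.526, 0.705, -0.889], [-0.008, -0.799, -0.601, 0.822], [0.0, 0.0, 0.0, 1.0]]
top [[-0.001, -0.995, 0.096, 0.448], [-1.0, 0.002, 0.014, -0.024], [-0.015, -0.096, -0.995, 1.272], [0.0, 0.0, 0.0, 1.0]]
```

View pics/top0.png

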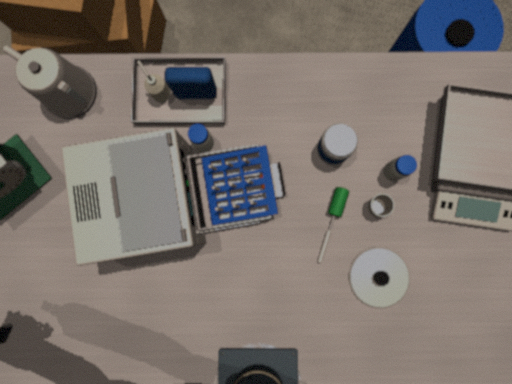

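View pics/side0.png

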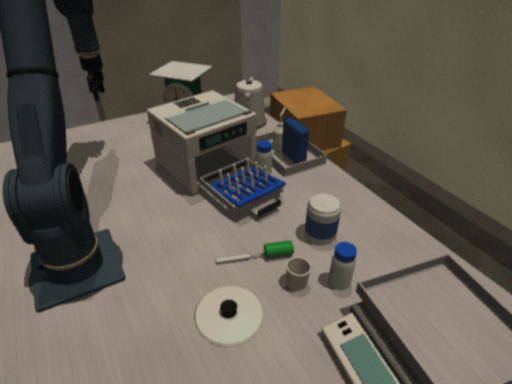

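Top view: the steriliser is at about (128,195), opening to the right (world −y). The tray and rack are at (235,188), the pull flange at (279,181), and bottle_a at (198,135), close to the rack's far side. I'll zoom in on both views.

```bash
python3 - <<'E'
import pickle
from h import *
cs=pickle.load(open('c0.pkl','rb'))
a=cv2.resize(cs['top']['pixels'][115:245,170:300],(600,600),interpolation=cv2.INTER_CUBIC)
b=cv2.resize(cs['side']['pixels'][140:230,190:300],(733,600),interpolation=cv2.INTER_CUBIC)
o=np.zeros((600,800,3),np.uint8);a=cv2.resize(a,(400,400));b=cv2.resize(b,(400,327));o[:400,:400]=a;o[:327,400:]=b
cv2.imwrite('pics/z.png',o[:400,:,::-1])
for u in [(190,150),(278,148),(278,217),(196,231),(279,181),(198,135)]: print(u,onz(cs['top'],u,.06).round(3))
for n in cs:
    h=cv2.cvtColor(cs[n]['pixels'],cv2.COLOR_RGB2HSV)
    m=cv2.inRange(h,(105,120,60),(130,255,255))
    N,l,st,ce=cv2.connectedComponentsWithStats(m)
    for i in range(1,N):
        if st[i,4]>80:
            cc=cv2.findContours((l==i).astype(np.uint8),0,2)[0][0];print(n,st[i],ce[i].round(1),cv2.minAreaRect(cc), cv2.boxPoints(cv2.minAreaRect(cc)).round(1).tolist())
E
```

```text
(190, 150) [0.688 0.196 0.06 ]
(278, 148) [ 0.693 -0.06   0.06 ]
(278, 217) [ 0.493 -0.059  0.06 ]
(196, 231) [0.454 0.175 0.06 ]
(279, 181) [ 0.597 -0.062  0.06 ]
(198, 135) [0.733 0.173 0.06 ]
side [285 118  23  16 166] [296.2 125.5] ((296.0, 125.50001525878906), (24.262083053588867, 7.719754219055176), 36.02737808227539) [[283.8999938964844, 121.5], [288.5, 115.19999694824219], [308.1000061035156, 129.5], [303.5, 135.8000030517578]]
side [257 140  15  11 107] [264.1 144.5] ((263.9905700683594, 144.28302001953125), (13.59869384765625, 8.791075706481934), 15.945395469665527) [[256.20001220703125, 146.60000610351562], [258.70001220703125, 138.1999969482422], [271.70001220703125, 141.89999389648438], [269.29998779296875, 150.39999389648438]]
side [210 170  75  37 978] [248.9 188.1] ((247.4291534423828, 184.39401245117188), (33.39241409301758, 67.14543914794922), 64.35899353027344) [[209.89999389648438, 183.89999389648438], [270.5, 154.8000030517578], [284.8999938964844, 184.89999389648438], [224.39999389648438, 214.0]]
side [336 242  20  19 263] [345.9 249.9] ((345.71551513671875, 249
[... 656 characters left out ...]
2656) [[185.0, 128.0], [201.0, 120.0], [209.8000030517578, 137.60000610351562], [193.8000030517578, 145.60000610351562]]
top [ 202  146   75   78 2506] [239.6 183.8] ((238.83221435546875, 184.88253784179688), (68.87692260742188, 66.32806396484375), 79.99201965332031) [[200.1999969482422, 156.6999969482422], [265.5, 145.1999969482422], [277.5, 213.0], [212.1999969482422, 224.60000610351562]]
top [396 156  20  19 295] [405.7 164.6] ((405.8000183105469, 164.59999084472656), (17.88854217529297, 18.782970428466797), 63.43495178222656) [[393.3999938964844, 160.8000030517578], [410.20001220703125, 152.39999389648438], [418.20001220703125, 168.39999389648438], [401.3999938964844, 176.8000030517578]]
```

View pics/z.png

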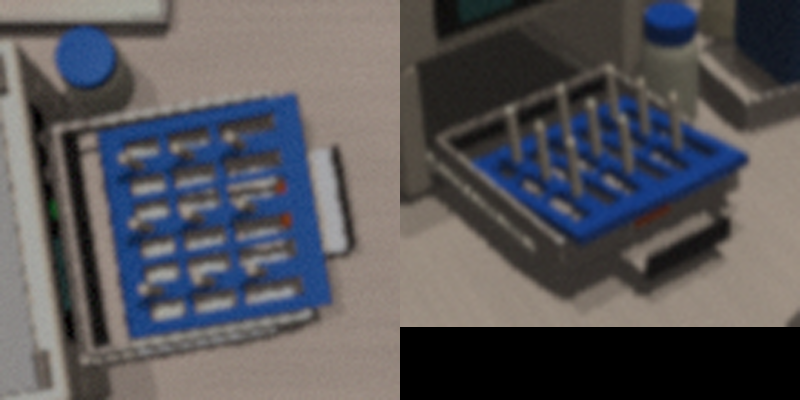

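Zoomed view: the rack's back edge is short of the lip, and its front edge overhangs the front wall and the orange clip. The rack looks roughly aligned with the tray, at a yaw of about 99°. Next I'll work out the move to an approach pose in front of the tray.

```bash
cat >> h.py <<'E'
def goal(p,yaw_x,tilt=0.,about=None):
    """tool y down, tool x at world heading yaw_x (deg); print travel, turn"""
    s=env.state();R0=rot(s['eef_rot']).as_matrix()
    x=np.array([np.cos(np.radians(yaw_x)),np.sin(np.radians(yaw_x)),0]);y=np.array([0,0,-1.]);
    G=np.column_stack([x,y,np.cross(x,y)])
    if tilt: G=R.from_rotvec(np.radians(tilt)*np.asarray(about,float)).as_matrix()@G
    tr=R0.T@(np.asarray(p)-s['position']); tu=R.from_matrix(R0.T@G).as_rotvec()
    print('pos',s['position'].round(4),'travel',tr.round(4),'turn',tu.round(4),np.degrees(np.linalg.norm(tu)).round(1));return tr,tu
E
python3 - <<'E'
from h import *
s=env.state();print(rot(s['eef_rot']).as_matrix().round(3))
c=env.read_camera('wrist');print(np.round(c['mount'],3).tolist())
goal([.24,.63,.42],9)
for y in(9,189,-81,99): goal([.56,-.16,.30],y)
c=cam('top')
K=np.array(c['intrinsics']);print(K)
# steriliser roof corners z=.25, tray corners z=.062
for u in [(179,131),(192,245),(65,148),(77,263)]: print(u,onz(c,u,.25).round(3))
z=130/400
for u in [(55,130),(88,358),(313,316),(345,150),(352,248)]:
    uv=(170+u[0]*z,115+u[1]*z);print(u,onz(c,uv,.062 if u[0]<320 else .046).round(3))
E
```

```text
[[ 0.357 -0.    -0.934]
 [ 0.934 -0.001  0.357]
 [-0.002 -1.    -0.   ]]
[[1.0, -0.0, 0.0, 0.0], [-0.0, -0.312, 0.95, -0.142], [-0.0, -0.95, -0.312, 0.081], [0.0, 0.0, 0.0, 1.0]]
pos [0.2407 0.6303 0.2306] travel [-0.0007 -0.1894  0.0005] turn [ 7.000e-04  1.049e+00 -1.100e-03] 60.1
pos [0.2407 0.6303 0.2306] travel [-0.6245 -0.0685 -0.5802] turn [ 7.000e-04  1.049e+00 -1.100e-03] 60.1
pos [0.2407 0.6303 0.2306] travel [-0.6245 -0.0685 -0.5802] turn [-1.3000e-03 -2.0926e+00 -8.0000e-04] 119.9
pos [0.2407 0.6303 0.2306] travel [-0.6245 -0.0685 -0.5802] turn [ 1.7000e-03  2.6198e+00 -4.0000e-04] 150.1
pos [0.2407 0.6303 0.2306] travel [-0.6245 -0.0685 -0.5802] turn [-3.000e-04 -5.218e-01 -1.200e-03] 29.9
[[423.26064795   0.         259.62369758]
 [  0.         423.26064795 192.19955409]
 [  0.           0.           1.        ]]
(179, 131) [0.698 0.19  0.25 ]
(192, 245) [0.419 0.153 0.25 ]
(65, 148) [0.657 0.471 0.25 ]
(77, 263) [0.376 0.43  0.25 ]
(55, 130) [0.667 0.202 0.062]
(88, 358) [0.453 0.168 0.062]
(313, 316) [ 0.491 -0.041  0.062]
(345, 150) [ 0.649 -0.072  0.046]
(352, 248) [ 0.556 -0.078  0.046]
```

```bash
python3 - <<'E'
from h import *
goal([.32,.48,.37],19)
E
```

```text
pos [0.2407 0.6303 0.2308] travel [-0.1123 -0.1391 -0.1277] turn [ 5.000e-04  8.744e-01 -9.000e-04] 50.1
```

Emit:
{"fn": "arm_command", "kwargs": {
  "targets": [
    {"jaw": 0.0,"travel": [-0.007,-0.04,-0.008],"turn": [0,0.11,0]},
    {"jaw": 0.0,"travel": [-0.02,-0.075,-0.025],"turn": [0,0.22,0]},
    {"jaw": 0.0,"travel": [-0.04,-0.11,-0.045],"turn": [0,0.33,0]},
    {"jaw": 0.0,"travel": [-0.06,-0.135,-0.065],"turn": [0,0.44,0]},
    {"jaw": 0.0,"travel": [-0.08,-0.139,-0.09],"turn": [0,0.55,0]},
    {"jaw": 0.0,"travel": [-0.1,-0.139,-0.11],"turn": [0,0.66,0]},
    {"jaw": 0.0,"travel": [-0.112,-0.139,-0.128],"turn": [0,0.77,0]},
    {"jaw": 0.0,"travel": [-0.125,-0.139,-0.145],"turn": [0,0.875,0]}
  ]
}}

```text
time: 0.87
position: [0.3324, 0.4604, 0.3703]
eef_rot: [-0.698, 0.698, 0.114, -0.114]
ft_force: [-0.8, 0.3, -0.6]
finger_gap: 0.0002
```

```bash
python3 - <<'E'
from h import *
goal([.46,.17,.36],-31)
E
```

```text
pos [0.3324 0.4604 0.3703] travel [ 0.0283  0.0104 -0.316 ] turn [ 4.000e-04  8.657e-01 -1.000e-04] 49.6
```

Emit:
{"fn": "arm_command", "kwargs": {
  "targets": [
    {"jaw": 0.0,"travel": [0.0,0.0,-0.035],"turn": [0,0.11,0]},
    {"jaw": 0.0,"travel": [0.0,0.0,-0.075],"turn": [0,0.22,0]},
    {"jaw": 0.0,"travel": [0.005,0.0,-0.115],"turn": [0,0.33,0]},
    {"jaw": 0.0,"travel": [0.01,0.0,-0.155],"turn": [0,0.44,0]},
    {"jaw": 0.0,"travel": [0.015,0.0,-0.195],"turn": [0,0.55,0]},
    {"jaw": 0.0,"travel": [0.02,0.0,-0.235],"turn": [0,0.66,0]},
    {"jaw": 0.0,"travel": [0.025,0.0,-0.275],"turn": [0,0.76,0]},
    {"jaw": 0.0,"travel": [0.028,0.01,-0.315],"turn": [0,0.865,0]}
  ]
}}

```text
time: 1.53
position: [0.4606, 0.1692, 0.3618]
eef_rot: [0.682, -0.68, 0.19, -0.191]
ft_force: [1.1, 0.3, -0.2]
finger_gap: -0.0
```

```bash
python3 - <<'E'
from h import *
goal([.60,-.13,.27],-82)
E
```

```text
pos [0.4606 0.1692 0.3618] travel [ 0.2742  0.0918 -0.1839] turn [-3.000e-03  8.862e-01  3.000e-04] 50.8
```

Emit:
{"fn": "arm_command", "kwargs": {
  "targets": [
    {"jaw": 0.0,"travel": [0.034,0.005,-0.023],"turn": [0,0.11,0]},
    {"jaw": 0.0,"travel": [0.068,0.015,-0.046],"turn": [0,0.22,0]},
    {"jaw": 0.0,"travel": [0.1,0.025,-0.069],"turn": [0,0.33,0]},
    {"jaw": 0.0,"travel": [0.135,0.035,-0.092],"turn": [0,0.44,0]},
    {"jaw": 0.0,"travel": [0.17,0.05,-0.115],"turn": [0,0.55,0]},
    {"jaw": 0.0,"travel": [0.205,0.065,-0.138],"turn": [0,0.66,0]},
    {"jaw": 0.0,"travel": [0.24,0.08,-0.161],"turn": [0,0.77,0]},
    {"jaw": 0.0,"travel": [0.274,0.092,-0.184],"turn": [0,0.886,0]}
  ]
}}

```text
time: 2.2
position: [0.5954, -0.121, 0.2722]
eef_rot: [0.534, -0.532, 0.465, -0.465]
ft_force: [1.7, 0.9, 1.2]
finger_gap: 0.0002
```

```bash
python3 - <<'E'
from h import *
import pickle
print(env.state()['qpos'].round(2))
goal([.60,-.13,.27],-82)
w=cam('wrist');t=cam('top');s=cam('side');pickle.dump((w,t,s),open('c1.pkl','wb'))
o=np.zeros((600,800,3),np.uint8);o[:384,:512]=w['pixels'];o[:288,512:]=cv2.resize(s['pixels'][130:238,190:298],(288,288));o[300:,:]=0
a=cv2.resize(t['pixels'][125:255,170:300],(288,288));o[288:576,512:]=a
cv2.imwrite('pics/w1.png',o[:576,:,::-1])
E
```

```text
[-0.34  0.55  0.79  1.58 -0.41  1.18 -0.91]
pos [ 0.5954 -0.121   0.2722] travel [0.0095 0.0022 0.0033] turn [-0.0025 -0.0043 -0.0015] 0.3
```

View pics/w1.png

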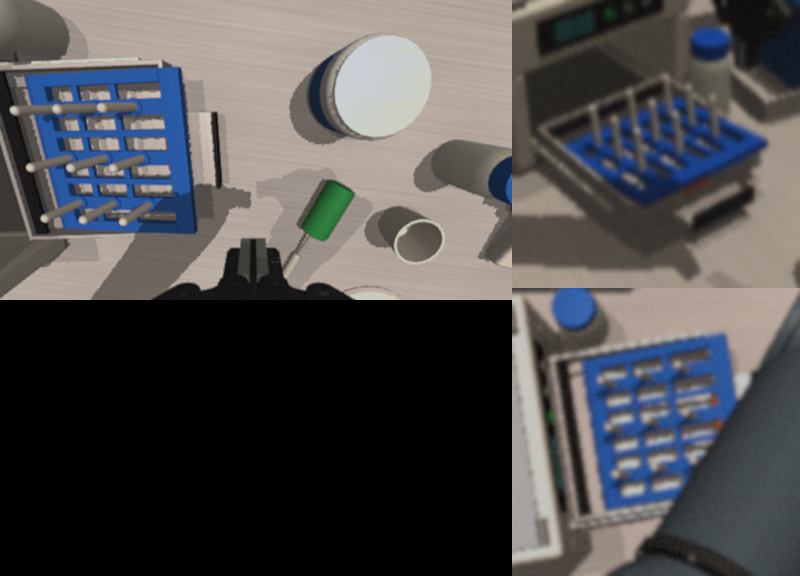

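Wrist view: the rack's front edge runs from (183,68) to (197,233), the flange from (215,112) to (220,187), and the tray's back corner is near (32,237). The brush handle ends near (285,275).

```bash
python3 - <<'E'
from h import *
import pickle
w,t,s=pickle.load(open('c1.pkl','rb'))
P=lambda n,u,z:print(n,onz(w,u,z).round(4))
h=cv2.cvtColor(w['pixels'],cv2.COLOR_RGB2HSV)
m=cv2.inRange(h,(105,120,50),(130,255,255));N,l,st,ce=cv2.connectedComponentsWithStats(m)
i=1+np.argmax([st[i,4]*(st[i,0]<200) for i in range(1,N)]);m=(l==i)
ys=np.arange(75,230,5);xr=np.array([np.where(m[y])[0].max() for y in ys]);f=np.polyfit(ys[2:-2],xr[2:-2],1);print('front line',f,xr)
for z in(.064,.078):
    a,b=[onz(w,(np.polyval(f,y),y),z) for y in(70,232)];d=a-b;print('front',z,a.round(4),b.round(4),'mid',((a+b)/2).round(4),np.degrees(np.arctan2(d[1],d[0])).round(2),np.linalg.norm(d).round(3))
# flange: dark columns
g=cv2.cvtColor(w['pixels'],cv2.COLOR_RGB2GRAY)
for y in range(105,195,8): 
    r=g[y,205:230];print(y,r.tolist())
for n,u,z in[('fl1',(217,112),.046),('fl2',(222,187),.046),('trayFL',(165,63),.062),('brushend',(285,275),.01),('brush head',(328,210),.022),('tin',(380,85),.13)]:P(n,u,z)
E
```

```text
front line [9.59706960e-02 1.73752544e+02] [180 181 182 182 183 183 184 184 185 185 186 186 187 187 188 188 189 189
 190 190 191 191 192 192 192 193 193 194 194 195 195]
front 0.064 [ 0.6976 -0.0238  0.064 ] [ 0.4999 -0.0559  0.064 ] mid [ 0.5987 -0.0398  0.064 ] 9.22 0.2
front 0.078 [ 0.6967 -0.0272  0.078 ] [ 0.5069 -0.058   0.078 ] mid [ 0.6018 -0.0426  0.078 ] 9.22 0.192
105 [166, 169, 168, 167, 169, 167, 167, 168, 167, 169, 167, 169, 168, 168, 165, 169, 169, 170, 169, 171, 170, 170, 169, 170, 172]
113 [196, 200, 201, 201, 193, 162, 97, 52, 39, 32, 17, 39, 98, 146, 161, 158, 161, 165, 165, 167, 168, 165, 168, 167, 167]
121 [193, 194, 198, 203, 196, 165, 102, 45, 36, 38, 30, 12, 66, 127, 146, 147, 145, 144, 144, 142, 147, 161, 166, 167, 166]
129 [191, 189, 194, 197, 201, 190, 134, 67, 31, 37, 38, 23, 24, 81, 132, 144, 143, 144, 142, 145, 152, 157, 164, 169, 169]
137 [190, 188, 189, 193, 196, 198, 186, 125, 56, 32, 42, 30, 16, 51, 108, 137, 146, 144, 143, 144, 147, 162, 167, 167, 169]
145 [187, 185, 186, 189, 192, 195, 193, 179, 116, 50, 34, 35, 22, 26, 72, 131, 147, 146, 144, 144,
[... 255 characters left out ...]
52, 155, 160, 169]
169 [178, 178, 178, 180, 178, 179, 183, 186, 182, 161, 101, 48, 34, 29, 19, 38, 89, 134, 146, 148, 145, 146, 145, 155, 165]
177 [177, 178, 177, 180, 178, 177, 179, 182, 184, 171, 122, 61, 35, 27, 28, 13, 65, 130, 145, 144, 145, 143, 144, 150, 157]
185 [93, 91, 90, 86, 89, 87, 104, 133, 148, 143, 112, 65, 33, 30, 28, 32, 68, 93, 119, 152, 167, 170, 172, 172, 172]
193 [80, 79, 77, 79, 80, 78, 84, 97, 100, 101, 102, 102, 100, 102, 101, 102, 101, 101, 101, 100, 103, 101, 103, 101, 101]
fl1 [ 0.6571 -0.0668  0.046 ]
fl2 [ 0.5618 -0.0827  0.046 ]
trayFL [ 0.7027 -0.0056  0.062 ]
brushend [ 0.4156 -0.1974  0.01  ]
brush head [ 0.5405 -0.2385  0.022 ]
tin [ 0.7053 -0.224   0.13  ]
```

```bash
python3 - <<'E'
from h import *
goal([.608,-.068,.069],-80.8)
E
```

```text
pos [ 0.5945 -0.1231  0.2717] travel [-0.0529  0.2027  0.0208] turn [ 0.0002 -0.0267  0.0007] 1.5
```

Emit:
{"fn": "arm_command", "kwargs": {
  "targets": [
    {"jaw": 0.0,"travel": [-0.01,0.03,0.005],"turn": [0,-0.027,0]},
    {"jaw": 0.0,"travel": [-0.02,0.065,0.01],"turn": [0,-0.027,0]},
    {"jaw": 0.0,"travel": [-0.03,0.1,0.015],"turn": [0,-0.027,0]},
    {"jaw": 0.0,"travel": [-0.042,0.135,0.021],"turn": [0,-0.027,0]},
    {"jaw": 0.0,"travel": [-0.05,0.165,0.021],"turn": [0,-0.027,0]},
    {"jaw": 0.0,"travel": [-0.053,0.19,0.021],"turn": [0,-0.027,0]},
    {"jaw": 0.0,"travel": [-0.053,0.203,0.021],"turn": [0,-0.027,0]},
    {"jaw": 0.0,"travel": [-0.053,0.203,0.021],"turn": [0,-0.027,0]}
  ]
}}

```text
time: 3.02
position: [0.6068, -0.0661, 0.0665]
eef_rot: [-0.538, 0.54, -0.459, 0.456]
ft_force: [-0.8, -0.3, 0.2]
finger_gap: 0.0
```

```bash
python3 - <<'E'
from h import *
import pickle
goal([.608,-.068,.069],-80.8)
w=cam('wrist');s=cam('side')
o=np.zeros((384,800,3),np.uint8);o[:,:512]=w['pixels'];o[:288,512:]=cv2.resize(s['pixels'][130:238,190:298],(288,288))
cv2.imwrite('pics/w2.png',o[:,:,::-1])
E
```

```text
pos [ 0.6068 -0.0661  0.0665] travel [ 0.0021 -0.0025  0.0009] turn [ 0.0039  0.0028 -0.0011] 0.3
```

View pics/w2.png

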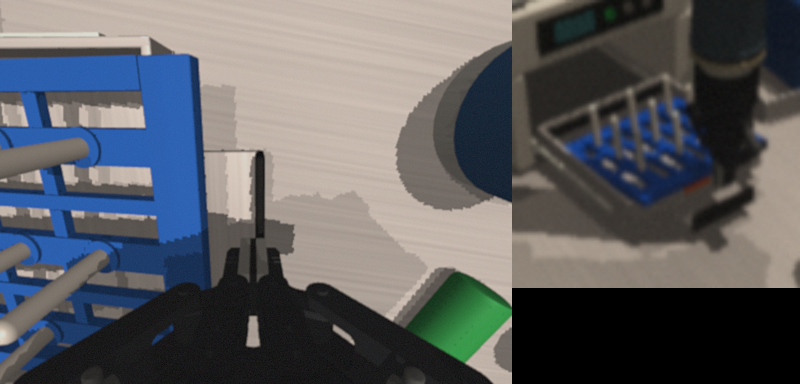

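Fingers at (252,240), rack edge at (205,240), so the approach is correct. The gripper's linkage flares towards the prongs in this orientation. I'll turn a quarter turn so that the flare lies along the tray's width.

Emit:
{"fn": "arm_command", "kwargs": {
  "targets": [
    {"jaw": 0.0,"travel": [0.0,-0.004,0],"turn": [0,-0.12,0]},
    {"jaw": 0.0,"travel": [0.0,-0.004,0],"turn": [0,-0.24,0]},
    {"jaw": 0.0,"travel": [0.0,-0.004,0],"turn": [0,-0.36,0]},
    {"jaw": 0.0,"travel": [0.0,-0.004,0],"turn": [0,-0.48,0]},
    {"jaw": 0.0,"travel": [0.0,-0.004,0],"turn": [0,-0.6,0]},
    {"jaw": 0.0,"travel": [0.0,-0.004,0],"turn": [0,-0.72,0]},
    {"jaw": 0.0,"travel": [0.0,-0.004,0],"turn": [0,-0.84,0]},
    {"jaw": 0.0,"travel": [0.0,-0.004,0],"turn": [0,-0.95,0]}
  ]
}}

```text
time: 3.78
position: [0.61, -0.0691, 0.0764]
eef_rot: [-0.689, 0.689, -0.157, 0.161]
ft_force: [-0.6, 0.3, -0.3]
finger_gap: -0.0003
```

```bash
python3 - <<'E'
from h import *
goal([.608,-.066,.067],9.2)
E
```

```text
pos [ 0.61   -0.0691  0.0764] travel [-0.0032  0.0094  0.0019] turn [ 0.0011 -0.6147  0.005 ] 35.2
```

Emit:
{"fn": "arm_command", "kwargs": {
  "targets": [
    {"jaw": 0.0,"travel": [-0.003,0.0,0.0],"turn": [0,-0.12,0]},
    {"jaw": 0.0,"travel": [-0.003,0.0,0.0],"turn": [0,-0.24,0]},
    {"jaw": 0.0,"travel": [-0.003,0.0,0.0],"turn": [0,-0.36,0]},
    {"jaw": 0.0,"travel": [-0.003,0.0,0.0],"turn": [0,-0.48,0]},
    {"jaw": 0.0,"travel": [-0.003,0.003,0.002],"turn": [0,-0.6,0]},
    {"jaw": 0.0,"travel": [-0.003,0.006,0.002],"turn": [0,-0.615,0]},
    {"jaw": 0.0,"travel": [-0.003,0.009,0.002],"turn": [0,-0.615,0.005]},
    {"jaw": 0.0,"travel": [-0.003,0.009,0.002],"turn": [0,-0.615,0.005]}
  ]
}}

```text
time: 4.45
position: [0.6085, -0.0666, 0.0679]
eef_rot: [-0.704, 0.706, 0.055, -0.055]
ft_force: [-0.0, -0.5, 0.0]
finger_gap: 0.0001
```

```bash
python3 - <<'E'
from h import *
print(env.state()['qpos'].round(2),env.state()['ft_force'])
goal([.608,-.066,.067],9.2)
# target: tray x -96 face, TCP at -107 => 52mm along from pull
for a in(-125,-107): goal(np.array([.6095,-.075,.067])+(a+159)/1000*np.array([-.16,.987,0]),9.2)
E
```

```text
[-0.08  0.67  0.18  1.79 -0.17  0.69  0.35] [-0.04864454 -0.53155852  0.00491862]
pos [ 0.6085 -0.0666  0.0679] travel [-0.0004  0.0009  0.0007] turn [ 0.0016 -0.004   0.0002] 0.2
pos [ 0.6085 -0.0666  0.0679] travel [-0.0005  0.0009  0.0256] turn [ 0.0016 -0.004   0.0002] 0.2
pos [ 0.6085 -0.0666  0.0679] travel [-0.0006  0.0008  0.0436] turn [ 0.0016 -0.004   0.0002] 0.2
```

Now push gently along tool +z: first 30 mm of the 43 mm expected.

Emit:
{"fn": "arm_command", "kwargs": {
  "targets": [
    {"jaw": 0.0,"travel": [0,0.001,0.005],"turn": [0,0,0]},
    {"jaw": 0.0,"travel": [0,0.001,0.01],"turn": [0,0,0]},
    {"jaw": 0.0,"travel": [0,0.001,0.014],"turn": [0,0,0]},
    {"jaw": 0.0,"travel": [0,0.001,0.018],"turn": [0,0,0]},
    {"jaw": 0.0,"travel": [0,0.001,0.022],"turn": [0,0,0]},
    {"jaw": 0.0,"travel": [0,0.001,0.026],"turn": [0,0,0]},
    {"jaw": 0.0,"travel": [0,0.001,0.03],"turn": [0,0,0]},
    {"jaw": 0.0,"travel": [0,0.001,0.034],"turn": [0,0,0]}
  ]
}}

```text
time: 5.12
position: [0.6032, -0.0327, 0.0669]
eef_rot: [-0.704, 0.706, 0.055, -0.055]
ft_force: [1.3, -1.4, -0.0]
finger_gap: -0.0
```

```bash
python3 - <<'E'
from h import *
s=env.state();print(s['position'],s['ft_force'])
w=cam('wrist');s=cam('side')
o=np.zeros((384,800,3),np.uint8);o[:,:512]=w['pixels'];o[:288,512:]=cv2.resize(s['pixels'][130:238,190:298],(288,288))
cv2.imwrite('pics/w3.png',o[:,:,::-1])
E
```

```text
[ 0.60315405 -0.03266802  0.06688046] [ 1.29952206 -1.43369845 -0.04010562]
```

View pics/w3.png

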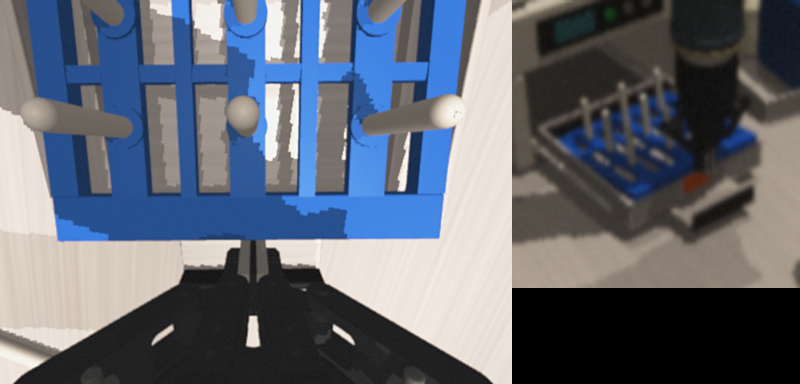

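The rack is being pushed squarely, with the finger at (252,240) and the rack centre at (249,240). I'll continue slowly towards the back wall.

Emit:
{"fn": "arm_command", "kwargs": {
  "targets": [
    {"jaw": 0.0,"travel": [0,0,0.002],"turn": [0,0,0]},
    {"jaw": 0.0,"travel": [0,0,0.0035],"turn": [0,0,0]},
    {"jaw": 0.0,"travel": [0,0,0.005],"turn": [0,0,0]},
    {"jaw": 0.0,"travel": [0,0,0.0065],"turn": [0,0,0]},
    {"jaw": 0.0,"travel": [0,0,0.007],"turn": [0,0,0]}
  ]
}}

```text
time: 5.63
position: [0.6019, -0.0248, 0.0668]
eef_rot: [-0.705, 0.705, 0.056, -0.056]
ft_force: [0.3, -1.2, -0.4]
finger_gap: 0.0001
```

Emit:
{"fn": "arm_command", "kwargs": {
  "targets": [
    {"jaw": 0.0,"travel": [0,0,0.001],"turn": [0,0,0]},
    {"jaw": 0.0,"travel": [0,0,0.0018],"turn": [0,0,0]}
  ]
}}

```text
time: 5.8
position: [0.6016, -0.0227, 0.0668]
eef_rot: [-0.705, 0.705, 0.056, -0.056]
ft_force: [-0.2, 0.7, 0.3]
finger_gap: -0.0
```

Emit:
{"fn": "arm_command", "kwargs": {
  "targets": [
    {"jaw": 0.0,"travel": [0,0,0.001],"turn": [0,0,0]},
    {"jaw": 0.0,"travel": [0,0,0.001],"turn": [0,0,0]}
  ]
}}

```text
time: 5.97
position: [0.6015, -0.0211, 0.0668]
eef_rot: [-0.705, 0.705, 0.056, -0.056]
ft_force: [-0.5, 0.2, 0.0]
finger_gap: 0.0002
```

```bash
python3 - <<'E'
from h import *
s=env.state();print(s['position'],s['ft_force'])
w=cam('wrist');s=cam('side')
o=np.zeros((384,800,3),np.uint8);o[:,:512]=w['pixels'];o[:288,512:]=cv2.resize(s['pixels'][130:238,190:298],(288,288))
cv2.imwrite('pics/w4.png',o[:,:,::-1])
E
```

```text
[ 0.60145656 -0.0210658   0.06683407] [-0.46376771  0.17545393  0.00524257]
```

View pics/w4.png

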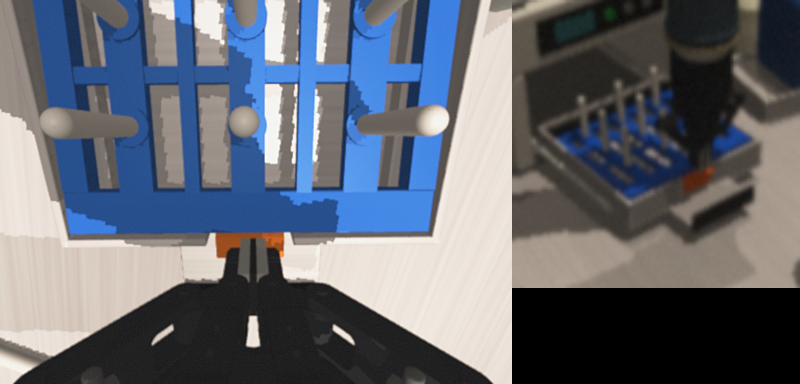

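The rack's front edge now sits inside the front wall (corners at (68,235) and (433,233)), and the clip shows at (216–284, 235–255). I'll lift, move over the front bar and press down.

Emit:
{"fn": "arm_command", "kwargs": {
  "targets": [
    {"jaw": 0.0,"travel": [0,-0.012,-0.001],"turn": [0,0,0]},
    {"jaw": 0.0,"travel": [0,-0.022,-0.001],"turn": [0,0,0]},
    {"jaw": 0.0,"travel": [0,-0.022,0.008],"turn": [0,0,0]},
    {"jaw": 0.0,"travel": [0,-0.022,0.018],"turn": [0,0,0]},
    {"jaw": 0.0,"travel": [0,-0.022,0.025],"turn": [0,0,0]},
    {"jaw": 0.0,"travel": [0,-0.018,0.025],"turn": [0,0,0]},
    {"jaw": 0.0,"travel": [0,-0.014,0.025],"turn": [0,0,0]},
    {"jaw": 0.0,"travel": [0,-0.01,0.025],"turn": [0,0,0]}
  ]
}}

```text
time: 6.73
position: [0.5972, 0.0033, 0.076]
eef_rot: [-0.705, 0.705, 0.056, -0.056]
ft_force: [0.5, -0.8, -0.1]
finger_gap: 0.0
```

```bash
python3 - <<'E'
from h import *
s=env.state();p=s['position'];print(p,s['ft_force'], 'trayx',((p[:2]-[.6095,-.075])@[-.16,.987]-.159).round(4))
E
```

```text
[0.5972497  0.0032697  0.07600958] [ 0.4795438  -0.76161916 -0.08846354] trayx -0.0798
```

Press down slowly: 3 mm per row.

Emit:
{"fn": "arm_command", "kwargs": {
  "targets": [
    {"jaw": 0.0,"travel": [0,0.003,0],"turn": [0,0,0]},
    {"jaw": 0.0,"travel": [0,0.006,0],"turn": [0,0,0]},
    {"jaw": 0.0,"travel": [0,0.009,0],"turn": [0,0,0]}
  ]
}}

```text
time: 6.98
position: [0.5971, 0.0028, 0.0664]
eef_rot: [-0.705, 0.705, 0.055, -0.056]
ft_force: [-0.2, 0.1, -0.9]
finger_gap: 0.0004
```

Emit:
{"fn": "arm_command", "kwargs": {
  "targets": [
    {"jaw": 0.0,"travel": [0,0.003,0],"turn": [0,0,0]},
    {"jaw": 0.0,"travel": [0,0.005,0],"turn": [0,0,0]}
  ]
}}

```text
time: 7.15
position: [0.5976, 0.0027, 0.0613]
eef_rot: [-0.705, 0.705, 0.055, -0.056]
ft_force: [-0.1, 0.8, 6.7]
finger_gap: -0.0001
```

Emit:
{"fn": "arm_command", "kwargs": {
  "targets": [
    {"jaw": 0.0,"travel": [0,0.002,0],"turn": [0,0,0]},
    {"jaw": 0.0,"travel": [0,0.004,0],"turn": [0,0,0]}
  ]
}}

```text
time: 7.32
position: [0.5979, 0.0025, 0.0576]
eef_rot: [-0.705, 0.705, 0.056, -0.055]
ft_force: [-0.5, -0.8, 0.1]
finger_gap: -0.0001
```

Emit:
{"fn": "arm_command", "kwargs": {
  "targets": [
    {"jaw": 0.0,"travel": [0,0.002,0],"turn": [0,0,0]},
    {"jaw": 0.0,"travel": [0,0.004,0],"turn": [0,0,0]},
    {"jaw": 0.0,"travel": [0,0.006,0],"turn": [0,0,0]}
  ]
}}

```text
time: 7.57
position: [0.5979, 0.0023, 0.0513]
eef_rot: [-0.705, 0.705, 0.056, -0.055]
ft_force: [-0.4, -0.6, 0.8]
finger_gap: -0.0001
```

Emit:
{"fn": "arm_command", "kwargs": {
  "targets": [
    {"jaw": 0.0,"travel": [0,0.002,0],"turn": [0,0,0]},
    {"jaw": 0.0,"travel": [0,0.004,0],"turn": [0,0,0]}
  ]
}}

```text
time: 7.73
position: [0.5979, 0.0022, 0.047]
eef_rot: [-0.705, 0.705, 0.056, -0.055]
ft_force: [-0.0, -0.1, -0.3]
finger_gap: -0.0001
```

Emit:
{"fn": "arm_command", "kwargs": {
  "targets": [
    {"jaw": 0.0,"travel": [0,0.001,0],"turn": [0,0,0]},
    {"jaw": 0.0,"travel": [0,0.002,0],"turn": [0,0,0]}
  ]
}}

```text
time: 7.9
position: [0.5979, 0.0023, 0.046]
eef_rot: [-0.705, 0.705, 0.056, -0.055]
ft_force: [-8.8, 0.9, 28.1]
finger_gap: -0.0004
```

The bar met firm resistance at z = 0.046, the height expected for a flat rack. I'll lift off and check.

Emit:
{"fn": "arm_command", "kwargs": {
  "targets": [
    {"jaw": 0.0,"travel": [0,-0.005,0],"turn": [0,0,0]},
    {"jaw": 0.0,"travel": [0,-0.02,0],"turn": [0,0,0]},
    {"jaw": 0.0,"travel": [0,-0.045,-0.005],"turn": [0,0,0]},
    {"jaw": 0.0,"travel": [0,-0.07,-0.03],"turn": [0,0,0]},
    {"jaw": 0.0,"travel": [0,-0.085,-0.06],"turn": [0,0,0]},
    {"jaw": 0.0,"travel": [0,-0.09,-0.09],"turn": [0,0,0]},
    {"jaw": 0.0,"travel": [0,-0.09,-0.12],"turn": [0,0,0]},
    {"jaw": 0.0,"travel": [0,-0.09,-0.125],"turn": [0,0,0]}
  ]
}}

```text
time: 8.57
position: [0.6175, -0.1282, 0.1369]
eef_rot: [-0.703, 0.707, 0.054, -0.052]
ft_force: [-0.6, -0.6, 0.0]
finger_gap: 0.0001
```

```bash
python3 - <<'E'
from h import *
import pickle
s=env.state();print(s['position'],s['ft_force'])
w=cam('wrist');s=cam('side');pickle.dump((w,s),open('c5.pkl','wb'))
o=np.zeros((384,800,3),np.uint8);o[:,:512]=w['pixels'];o[:288,512:]=cv2.resize(s['pixels'][130:238,190:298],(288,288))
cv2.imwrite('pics/w5.png',o[:,:,::-1])
E
```

```text
[ 0.61747144 -0.12817464  0.13693466] [-0.58856654 -0.56859053  0.00078929]
```

View pics/w5.png

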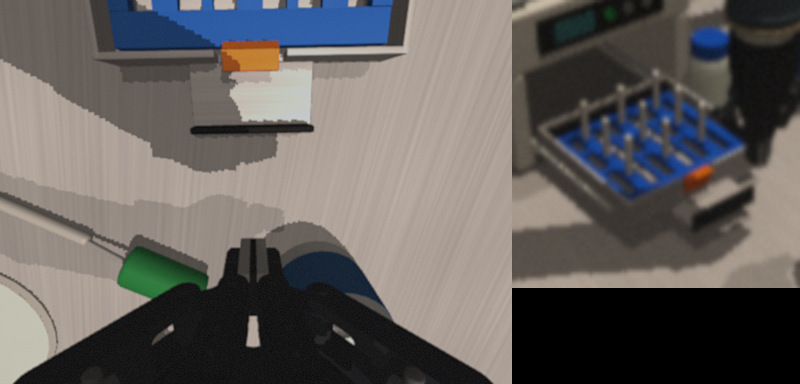

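The rack is flat, inside the walls and under the orange clip, which overlaps its front edge at (222–280,45). The flange runs from (192,133) to (313,128). I'll check the tray's position and plan the approach to the pull.

```bash
python3 - <<'E'
from h import *
import pickle
w,s=pickle.load(open('c5.pkl','rb'))
a=onz(w,(192,128),.046);b=onz(w,(313,124),.046);a2=onz(w,(191,134),.046);b2=onz(w,(313,130),.046)
print(a,b,a2,b2);m=(a2+b2)/2;print('mid front',m,np.degrees(np.arctan2(*(b2-a2)[1::-1])))
goal([m[0]+.16*.022,m[1]-.987*.022,.032],9.2,10,[.987,.16,0])
goal([m[0]+.16*.022,m[1]-.987*.022,.036],9.2)
E
```

```text
[ 0.5605825  -0.07517748  0.046     ] [ 0.65482278 -0.05778855  0.046     ] [ 0.56018292 -0.07997023  0.046     ] [ 0.65582487 -0.06233062  0.046     ]
mid front [ 0.60800389 -0.07115043  0.046     ] 10.449848873474494
pos [ 0.6171 -0.1235  0.1359] travel [-0.0008  0.1039  0.0313] turn [ 0.176  -0.0073  0.001 ] 10.1
pos [ 0.6171 -0.1235  0.1359] travel [-0.0008  0.0999  0.0313] turn [ 0.0015 -0.0073  0.0003] 0.4
```

Emit:
{"fn": "arm_command", "kwargs": {
  "targets": [
    {"jaw": 0.0,"travel": [0,0.01,0.01],"turn": [0.06,-0.007,0]},
    {"jaw": 0.0,"travel": [0,0.03,0.02],"turn": [0.12,-0.007,0]},
    {"jaw": 0.0,"travel": [0,0.055,0.027],"turn": [0.176,-0.007,0]},
    {"jaw": 0.0,"travel": [0,0.08,0.027],"turn": [0.176,-0.007,0]},
    {"jaw": 0.0,"travel": [0,0.1,0.029],"turn": [0.176,-0.007,0]},
    {"jaw": 0.0,"travel": [0,0.104,0.03],"turn": [0.176,-0.007,0]},
    {"jaw": 0.0,"travel": [0,0.104,0.031],"turn": [0.176,-0.007,0]}
  ]
}}

```text
time: 9.25
position: [0.6113, -0.091, 0.0305]
eef_rot: [0.764, -0.64, -0.051, 0.063]
ft_force: [-0.2, 0.8, -0.5]
finger_gap: -0.0003
```

```bash
python3 - <<'E'
from h import *
s=env.state();p=s['position'];print(s['ft_force'])
# contact ~0.012 ahead; then 60 mm, tilt to 30
d=np.array([-.16,.987,0]);p=np.r_[p[:2],.032]
for k,t in((.03,15),(.07,22),(.11,30)): goal(p+k*d,9.2,t,[.987,.16,0])
E
```

```text
[-0.15207279  0.75089027 -0.52964274]
pos [ 0.6113 -0.091   0.0305] travel [0.     0.0037 0.0298] turn [ 0.0853  0.0007 -0.0024] 4.9
pos [ 0.6113 -0.091   0.0305] travel [0.0001 0.0108 0.0692] turn [ 0.2074  0.0006 -0.0024] 11.9
pos [ 0.6113 -0.091   0.0305] travel [1.000e-04 1.780e-02 1.085e-01] turn [ 0.347   0.0004 -0.0024] 19.9
```

Emit:
{"fn": "arm_command", "kwargs": {
  "targets": [
    {"jaw": 0.0,"travel": [0,0.0,0.004],"turn": [0.02,0,0]},
    {"jaw": 0.0,"travel": [0,0.0,0.007],"turn": [0.04,0,0]},
    {"jaw": 0.0,"travel": [0,0.001,0.01],"turn": [0.06,0,0]},
    {"jaw": 0.0,"travel": [0,0.001,0.013],"turn": [0.07,0,0]},
    {"jaw": 0.0,"travel": [0,0.002,0.017],"turn": [0.08,0,0]},
    {"jaw": 0.0,"travel": [0,0.003,0.022],"turn": [0.1,0,0]},
    {"jaw": 0.0,"travel": [0,0.003,0.027],"turn": [0.12,0,0]},
    {"jaw": 0.0,"travel": [0,0.004,0.032],"turn": [0.14,0,0]}
  ]
}}

```text
time: 9.92
position: [0.607, -0.0613, 0.0331]
eef_rot: [0.807, -0.585, -0.047, 0.065]
ft_force: [0.5, -5.1, -3.4]
finger_gap: 0.0002
```

```bash
python3 - <<'E'
from h import *
s=env.state();p=s['position'];print(s['ft_force'])
d=np.array([-.16,.987,0]);p=np.r_[p[:2],.032]
for k,t in((.04,30),(.08,30)): goal(p+k*d,9.2,t,[.987,.16,0])
E
```

```text
[ 0.54541892 -5.13093636 -3.41981663]
pos [ 0.607  -0.0613  0.0331] travel [-0.      0.0134  0.0377] turn [ 0.2084 -0.0005  0.0004] 11.9
pos [ 0.607  -0.0613  0.0331] travel [-0.0001  0.0258  0.0757] turn [ 0.2084 -0.0005  0.0004] 11.9
```

Contact made: about 5 N, which matches the runner friction. Continue.

Emit:
{"fn": "arm_command", "kwargs": {
  "targets": [
    {"jaw": 0.0,"travel": [0,0.0015,0.005],"turn": [0.03,0,0]},
    {"jaw": 0.0,"travel": [0,0.003,0.01],"turn": [0.06,0,0]},
    {"jaw": 0.0,"travel": [0,0.0045,0.015],"turn": [0.09,0,0]},
    {"jaw": 0.0,"travel": [0,0.006,0.02],"turn": [0.12,0,0]},
    {"jaw": 0.0,"travel": [0,0.008,0.025],"turn": [0.15,0,0]},
    {"jaw": 0.0,"travel": [0,0.01,0.03],"turn": [0.18,0,0]},
    {"jaw": 0.0,"travel": [0,0.0115,0.035],"turn": [0.2,0,0]},
    {"jaw": 0.0,"travel": [0,0.0134,0.04],"turn": [0.208,0,0]}
  ]
}}

```text
time: 10.58
position: [0.601, -0.0222, 0.0331]
eef_rot: [0.863, -0.499, -0.04, 0.067]
ft_force: [-1.1, -5.9, 2.0]
finger_gap: 0.0
```

```bash
python3 - <<'E'
from h import *
s=env.state();p=s['position'];print(s['ft_force'],s['qpos'].round(2))
d=np.array([-.155,.988,0]);p=np.r_[p[:2],.032]
for k,t in((.05,30),(.1,30)): goal(p+k*d,9.2,t,[.987,.16,0])
E
```

```text
[-1.12638763 -5.8657804   2.03939704] [ 0.33  0.83 -0.15  1.69 -0.49  0.89  0.73]
pos [ 0.601  -0.0222  0.0331] travel [0.0001 0.026  0.0427] turn [ 0.0003 -0.0027  0.0032] 0.2
pos [ 0.601  -0.0222  0.0331] travel [0.0001 0.051  0.0861] turn [ 0.0003 -0.0027  0.0032] 0.2
```

Emit:
{"fn": "arm_command", "kwargs": {
  "targets": [
    {"jaw": 0.0,"travel": [0,0.0032,0.0053],"turn": [0,0,0]},
    {"jaw": 0.0,"travel": [0,0.0064,0.0107],"turn": [0,0,0]},
    {"jaw": 0.0,"travel": [0,0.0096,0.016],"turn": [0,0,0]},
    {"jaw": 0.0,"travel": [0,0.0129,0.0213],"turn": [0,0,0]},
    {"jaw": 0.0,"travel": [0,0.0161,0.0267],"turn": [0,0,0]},
    {"jaw": 0.0,"travel": [0,0.0193,0.032],"turn": [0,0,0]},
    {"jaw": 0.0,"travel": [0,0.0225,0.0373],"turn": [0,0,0]},
    {"jaw": 0.0,"travel": [0,0.026,0.043],"turn": [0,0,0]}
  ]
}}

```text
time: 11.25
position: [0.5933, 0.026, 0.0329]
eef_rot: [0.863, -0.499, -0.04, 0.067]
ft_force: [-2.1, -6.2, 2.9]
finger_gap: -0.0003
```

Emit:
{"fn": "arm_command", "kwargs": {
  "targets": [
    {"jaw": 0.0,"travel": [0,0.0032,0.0053],"turn": [0,0,0]},
    {"jaw": 0.0,"travel": [0,0.0064,0.0107],"turn": [0,0,0]},
    {"jaw": 0.0,"travel": [0,0.0096,0.016],"turn": [0,0,0]},
    {"jaw": 0.0,"travel": [0,0.0129,0.0213],"turn": [0,0,0]},
    {"jaw": 0.0,"travel": [0,0.0161,0.0267],"turn": [0,0,0]},
    {"jaw": 0.0,"travel": [0,0.0193,0.032],"turn": [0,0,0]},
    {"jaw": 0.0,"travel": [0,0.0225,0.0373],"turn": [0,0,0]},
    {"jaw": 0.0,"travel": [0,0.026,0.043],"turn": [0,0,0]}
  ]
}}

```text
time: 11.92
position: [0.5858, 0.0744, 0.0326]
eef_rot: [0.863, -0.499, -0.04, 0.066]
ft_force: [-1.7, -6.1, 2.0]
finger_gap: 0.0004
```

```bash
python3 - <<'E'
from h import *
s=env.state();p=s['position'];print(s['ft_force'],s['qpos'].round(2))
w=cam('wrist');s=cam('side')
o=np.zeros((384,800,3),np.uint8);o[:,:512]=w['pixels'];o[:288,512:]=cv2.resize(s['pixels'][130:238,190:298],(288,288))
cv2.imwrite('pics/w6.png',o[:,:,::-1])
d=np.array([-.155,.988,0]);p=np.r_[p[:2],.032]
for k,t in((.03,30),): goal(p+k*d,9.2,t,[.987,.16,0])
E
```

```text
[-1.6933732  -6.07350752  2.01191157] [ 0.21  0.79 -0.2   1.8  -0.56  0.76  0.67]
pos [0.5856 0.0762 0.0327] travel [-0.0001  0.0148  0.024 ] turn [-0.0007 -0.0029  0.0049] 0.3
```

View pics/w6.png

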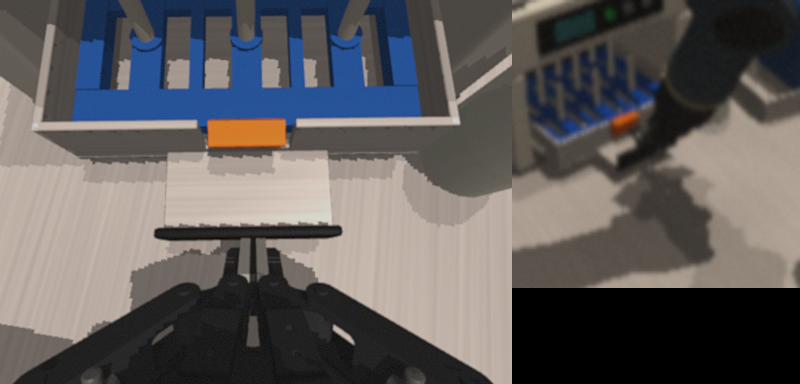

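The tray is sliding in with the rack flat and the clip engaged; the flange sits squarely on the fingers at (248,232). The remaining distance is about 45 mm, so I'll go slower.

Emit:
{"fn": "arm_command", "kwargs": {
  "targets": [
    {"jaw": 0.0,"travel": [0,0.002,0.0035],"turn": [0,0,0]},
    {"jaw": 0.0,"travel": [0,0.004,0.007],"turn": [0,0,0]},
    {"jaw": 0.0,"travel": [0,0.006,0.0105],"turn": [0,0,0]},
    {"jaw": 0.0,"travel": [0,0.008,0.014],"turn": [0,0,0]},
    {"jaw": 0.0,"travel": [0,0.01,0.0175],"turn": [0,0,0]},
    {"jaw": 0.0,"travel": [0,0.012,0.021],"turn": [0,0,0]},
    {"jaw": 0.0,"travel": [0,0.0145,0.0245],"turn": [0,0,0]},
    {"jaw": 0.0,"travel": [0,0.0165,0.028],"turn": [0,0,0]}
  ]
}}

```text
time: 12.68
position: [0.5807, 0.1071, 0.0327]
eef_rot: [0.864, -0.498, -0.04, 0.066]
ft_force: [-1.7, -6.1, 1.3]
finger_gap: -0.0
```

Emit:
{"fn": "arm_command", "kwargs": {
  "targets": [
    {"jaw": 0.0,"travel": [0,0.001,0.0017],"turn": [0,0,0]},
    {"jaw": 0.0,"travel": [0,0.002,0.0034],"turn": [0,0,0]},
    {"jaw": 0.0,"travel": [0,0.003,0.005],"turn": [0,0,0]}
  ]
}}

```text
time: 12.93
position: [0.5799, 0.1117, 0.0327]
eef_rot: [0.863, -0.499, -0.039, 0.066]
ft_force: [-2.1, -5.3, 0.7]
finger_gap: 0.0001
```

Emit:
{"fn": "arm_command", "kwargs": {
  "targets": [
    {"jaw": 0.0,"travel": [0,0.001,0.0017],"turn": [0,0,0]},
    {"jaw": 0.0,"travel": [0,0.002,0.0034],"turn": [0,0,0]}
  ]
}}

```text
time: 13.1
position: [0.5795, 0.1142, 0.0328]
eef_rot: [0.863, -0.499, -0.039, 0.065]
ft_force: [-1.9, -5.0, 1.1]
finger_gap: -0.0
```

Emit:
{"fn": "arm_command", "kwargs": {
  "targets": [
    {"jaw": 0.0,"travel": [0,0.001,0.0017],"turn": [0,0,0]},
    {"jaw": 0.0,"travel": [0,0.0015,0.0025],"turn": [0,0,0]}
  ]
}}

```text
time: 13.27
position: [0.5792, 0.116, 0.0328]
eef_rot: [0.863, -0.499, -0.039, 0.065]
ft_force: [-3.1, -5.2, -0.0]
finger_gap: -0.0003
```

Emit:
{"fn": "arm_command", "kwargs": {
  "targets": [
    {"jaw": 0.0,"travel": [0,0.001,0.0017],"turn": [0,0,0]},
    {"jaw": 0.0,"travel": [0,0.0015,0.0025],"turn": [0,0,0]}
  ]
}}

```text
time: 13.43
position: [0.5789, 0.1176, 0.0328]
eef_rot: [0.863, -0.499, -0.039, 0.064]
ft_force: [-1.4, -5.3, 1.3]
finger_gap: -0.0003
```

Emit:
{"fn": "arm_command", "kwargs": {
  "targets": [
    {"jaw": 0.0,"travel": [0,0.001,0.0015],"turn": [0,0,0]},
    {"jaw": 0.0,"travel": [0,0.001,0.002],"turn": [0,0,0]}
  ]
}}

```text
time: 13.6
position: [0.5788, 0.1179, 0.0328]
eef_rot: [0.863, -0.5, -0.038, 0.063]
ft_force: [-1.2, -7.8, -0.8]
finger_gap: 0.0003
```

Emit:
{"fn": "arm_command", "kwargs": {
  "targets": [
    {"jaw": 0.0,"travel": [0,0.001,0.0015],"turn": [0,0,0]},
    {"jaw": 0.0,"travel": [0,0.001,0.002],"turn": [0,0,0]}
  ]
}}

```text
time: 13.77
position: [0.5788, 0.1179, 0.0328]
eef_rot: [0.862, -0.501, -0.038, 0.062]
ft_force: [-1.3, -8.9, 0.1]
finger_gap: 0.0001
```

Emit:
{"fn": "arm_command", "kwargs": {
  "targets": [
    {"jaw": 0.0,"travel": [0,0.001,0.0015],"turn": [0,0,0]},
    {"jaw": 0.0,"travel": [0,0.001,0.002],"turn": [0,0,0]}
  ]
}}

```text
time: 13.93
position: [0.5788, 0.1179, 0.0328]
eef_rot: [0.862, -0.502, -0.037, 0.061]
ft_force: [-1.8, -9.0, -0.3]
finger_gap: 0.0
```

It stopped dead at y = 0.118, against 0.120 expected for the end stop, and the force is rising. I'll press once slightly firmer, then retreat and check.

Emit:
{"fn": "arm_command", "kwargs": {
  "targets": [
    {"jaw": 0.0,"travel": [0,0.002,0.003],"turn": [0,0,0]},
    {"jaw": 0.0,"travel": [0,0.0025,0.004],"turn": [0,0,0]}
  ]
}}

```text
time: 14.1
position: [0.5789, 0.1181, 0.0325]
eef_rot: [0.861, -0.504, -0.037, 0.06]
ft_force: [-3.5, -20.5, 8.7]
finger_gap: -0.0001
```

Emit:
{"fn": "arm_command", "kwargs": {
  "targets": [
    {"jaw": 0.0,"travel": [0,-0.002,-0.005],"turn": [0,0,0]},
    {"jaw": 0.0,"travel": [0,-0.008,-0.015],"turn": [0,0,0]},
    {"jaw": 0.0,"travel": [0,-0.016,-0.03],"turn": [0,0,0]},
    {"jaw": 0.0,"travel": [0,-0.028,-0.05],"turn": [0,0,0]},
    {"jaw": 0.0,"travel": [0,-0.042,-0.065],"turn": [0,0,0]},
    {"jaw": 0.0,"travel": [0,-0.06,-0.075],"turn": [0,0,0]},
    {"jaw": 0.0,"travel": [0,-0.075,-0.08],"turn": [0,0,0]},
    {"jaw": 0.0,"travel": [0,-0.09,-0.085],"turn": [0,0,0]}
  ]
}}

```text
time: 14.77
position: [0.5956, -0.0014, 0.0696]
eef_rot: [0.861, -0.504, -0.036, 0.059]
ft_force: [-0.2, 0.6, 0.3]
finger_gap: -0.0
```

```bash
python3 - <<'E'
from h import *
s=env.state();print(s['position'],s['ft_force'])
w=cam('wrist');s=cam('side');t=cam('top')
o=np.zeros((600,800,3),np.uint8);o[:384,:512]=w['pixels'];o[:288,512:]=cv2.resize(s['pixels'][110:218,170:278],(288,288));o[288:576,512:]=cv2.resize(t['pixels'][105:295,130:320],(288,288));o[384:576,:256]=cv2.resize(s['pixels'],(256,192));o[384:576,256:512]=cv2.resize(t['pixels'],(256,192))
cv2.imwrite('pics/w7.png',o[:576,:,::-1])
m=cv2.inRange(cv2.cvtColor(t['pixels'],cv2.COLOR_RGB2HSV),(105,120,60),(130,255,255))
N,l,st,ce=cv2.connectedComponentsWithStats(m);print([ (c.round(1).tolist(),a) for c,a in zip(ce,st[:,4]) if 80<a<10000])
E
```

```text
[ 0.59558683 -0.00137756  0.0696408 ] [-0.15845611  0.59469979  0.30171055]
[([457.9, 24.1], np.int32(3657)), ([187.7, 74.9], np.int32(641)), ([197.5, 133.1], np.int32(296)), ([405.5, 164.7], np.int32(301)), ([191.3, 195.0], np.int32(200))]
```

View pics/w7.png

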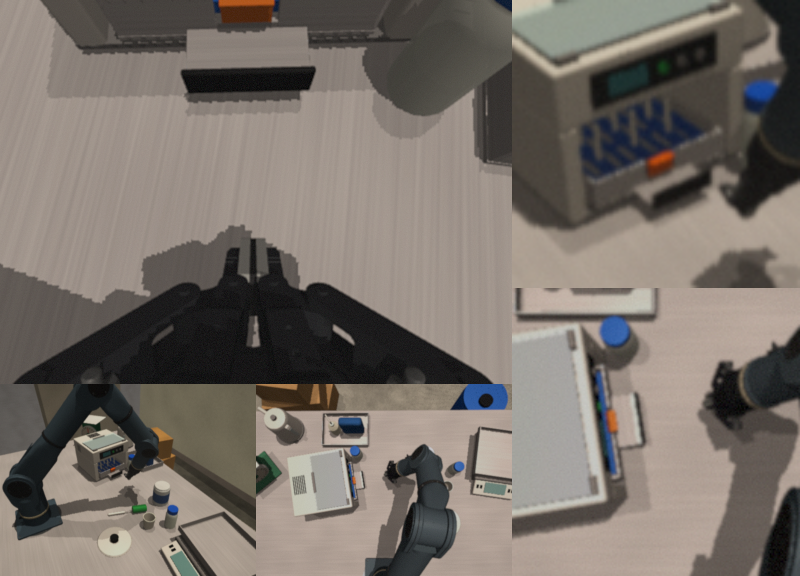

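```bash
python3 -c "
from bench import env
env.job_done()"
```

```text
the job is handed in; nothing more can be done
```

The job is done and handed in after about 15 s of robot time. The rack is seated flat under the lip and clip, and the tray is fully in the steriliser.

- **Seating the rack:** With closed fingers I pushed the rack's front edge back until it dropped inside the front wall. I then pressed its front bar down. The clip gave at about 7 N, and the bar bottomed out at 46 mm above the counter, the height expected for a flat rack. The press peaked at 28 N. The close-up afterwards showed the orange clip over the rack's front edge.
- **Sliding the tray in:** I pushed the pull at about 5–6 N until the tray stopped dead, then pressed once more at about 20 N without it moving. From the finger contact and my first measurement of the pull, the tray travelled about 205 mm. That is full travel, within the few mm of camera error.
- **Early tray movement:** A second picture taken after the rack was seated put the tray about 4 mm farther in than the first. That may be measurement noise, or the tray may have crept slightly while I seated the rack.
- **Last checks:** The final pictures show the tray home with the rack still flat and the clip holding. Both bottles were within 0.3 pixel of where they started, and the other things look undisturbed. The arm was clear and touching nothing.

No check failed. The lip itself was hidden in the pictures, so the rack's back edge going under it is inferred from how far and how level the rack sits.

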